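Set the airflow and switch on the fume extractor at the laser marking bench

TASK

Bring the fume extractor up for a marking run: on its control console, set the airflow dial to the sixth click clockwise from its low (anticlockwise) stop, and switch the extractor on with the big locking bat toggle. The bat has to be pulled out along its own length before it will swing over the centre to the far side, and there it must drop back fully into its lock. Leave the laser console's controls (emergency stop, small lamp toggle) alone and do not shift the tin and the metal blanks lying on the consoles.

Things in the scene. Friction and masses are not known exactly. Their poses are not given: they have to be found in the camera images.
- extractor_console: White fixed control console, 210 mm deep (x), 270 wide (y). Origin: centre of underside; x to its back (away from the robot), y to its left. Front 45 mm high; top slopes up at 15 deg for 145 mm, then level at 84 mm. Half-way up the slope: dial 66 mm left, bat toggle 72 mm right of the middle. It may stand left or right on the bench, turned a little.
- dial (a joint): Airflow dial angle (rad), clockwise seen from above; 0 = low (anticlockwise) stop, 4.712 = high stop. Ten click positions 0 to 9, 0.524 rad apart: the sixth click from the stop is 3.142. Turning out of a click takes about 0.09 N m; let go within about 0.2 rad of a click, it pulls itself in. Starts at click 0, 1 or 2.
- dial_grip (a point): On the dial's axis, 40 mm out from the panel. z: dial axis, out of the sloped panel; x: along the grip bar to its pointer end (white line); turns with the dial. Black dial: skirt 68 mm across, 12 mm high, and a bar 64 mm long, 15 wide (y, to grip), 12 to 50 mm out from the panel. Pointer at click 0: to the front left; clicks clockwise by ten ever longer white marks.
- switch (a joint): Tilt (rad) of the extractor's locking bat toggle: 0 = off, bat leaning 0.30 rad from the panel's normal to the console's front; 0.60 = on, leaning 0.30 rad to the back. An over-centre spring throws it to the nearer side (under 2 N at the bat). Locked at both ends: gives only 0.05 rad unless the bat is pulled out. Starts off.
- bat (a joint): How far (m) the bat is pulled out along its own axis: 0 = seated in its lock (spring-held), 0.010 = end of travel. It must be out at least 0.0075 to pass the centre. The spring pulls it back in with 3.5 N seated, growing to 7 N fully out. Let go on either side, it drops back to 0 by itself.
- bat_grip (a point): Grip point on the bat's axis, moving with it: 68 mm from the pivot when seated, 21 mm below the bat's end, 17 mm thick. z: along the bat, outwards; y: parallel to the pivot's axis (console's y). Round steel bat, 57 mm long, swelling from 11 mm at the root to 17.6 mm near its rounded end, above a steel bushing 34 mm across, 19 mm high.
- switch_pivot (a point): The toggle's pivot, 10 mm under the panel's surface, fixed in the console. y is the pivot's axis, z the normal of the sloped panel (outwards), x up the slope to the back. The bat swings in the x-z plane.
- laser_console: White console of the laser marker, same shape but 200 mm wide, with a mushroom emergency stop on its right, buttons, a key and a small lamp toggle on its left. Not part of the job. Origin: centre of its underside, axes as for the extractor console.
- estop (a joint): How far (m) the emergency stop on the laser console is pressed: 0 released, 0.007 fully in. Leave it.
- lamp_switch (a joint): Tilt (rad) of the small lamp toggle (40 mm) on the laser console: 0 as found, 0.5 flipped. Leave it.
- tin: Flat eight-sided tin, 55 mm across, 26 mm high, on the level top of the extractor console. Origin: centre of its underside. Leave it.
- blank_a: Metal blank card 54 x 86 x 4 mm on the level top of the extractor console. Origin: centre of its underside. Leave it.
- blank_b: Metal blank card 54 x 86 x 4 mm on the level top of the laser console. Origin: centre of its underside. Leave it.

How it is judged:
By the outcome, as a careful person would: the job done as asked, in the order asked, and still so for the second after the job is handed in, with the robot touching nothing.
It also fails if it takes over 72 s, if anything falls off the work surface, if the arm or the gripper's body presses on something with over 40 N, if the wrist force passes 120 N, or if a joint passes its speed limit or range.

ROBOT

A 6-joint arm with a two-finger parallel gripper is mounted at the origin on the work surface. World frame = base frame: x ahead of the robot, y to its left, z up, the work surface at z = 0. Lengths are in m, angles in rad, forces in N, time in s.
With the tool pointing down it reaches from about 0.35 to 0.85 m from the base axis. Payload 8.1 kg.
Tool frame: the origin (TCP) lies midway between the tips of the shut fingers; the grasp point (between the pads) lies 19 mm behind it; z points along the fingers, y is the line along which they close (so a half turn about z gives the same grasp; the last joint's range is limited). The gripper opens to 85 mm and grips with 20 to 120 N. Pads are 22 mm wide; open, the fingers measure 114 mm over their backs; the gripper's body (76 mm by 85 mm) begins 54 mm behind the grasp point. The pads swing forward as they close: fully open they stand 13 mm farther back than shut.
Start: joints at [1.195, 0.13, 1.488, -0, 1.523, -0.085], TCP at [0.172, 0.575, 0.231] pointing down, gripper open.
Joint ranges: [-2.96, 2.96], [-0.89, 2.26], [0.02, 2.5], [-1.34, 4.48], [0, 2.73], [-2.66, 2.66]. Speed limits (rad/s): [2.39, 2.39, 2.79, 3.14, 3.14, 3.14].

INTERFACE

Orientations are given as a unit quaternion [w, x, y, z].
In Python, from workcell import bot, viewer, order gives the robot as it stands.
- The arm moves only by the shell command python3 -m creep 'ROWS' [OPENING] [FORCE]. ROWS is JSON, a list that holds one entry, the list of rows, each a list of 6 numbers: the shift along the tool's x, y, z in cm, then the turn, a rotation vector about the tool's x, y, z in degrees. In form: [[[tx, ty, tz, rx, ry, rz], ...]]. A call has 1 to 8 rows; each row shifts and turns the commanded pose from where the row before left it, along the tool's axes as they then stand; what a row does not reach is not made up. A row lasts 1/10 s, in which the tool goes at most 50 mm and 8.59 degrees, less where a joint would pass 70% of its speed; a pose out of reach is approached as far as the arm can. A call is refused whole if a number of a shift passes 5 or a number of a turn 8.59, either way. A call with a gripper value outside its range is refused whole. OPENING is the opening, from 0 (shut) to 1 (fully open), set as the call begins (- or left out, the last holds). The fingers move at their own pace and stop on an object; FORCE is the grip in N (left out, the last holds). Time passes only in rows, so rows that do not move let the fingers close. It gives the time, the measured TCP pose, the force, the opening and the grip force at its end, in the units of the state.
- bot.sense(): the state, without advancing time (a new reading comes with each control period).
- viewer.capture(name): name is "side" or "top"; returns a dict with "pixels" (480x640x3 uint8, red, green, blue), "intrinsics" (3x3 intrinsics, pixels), "R" (3x3) and "t" (3): a world point X has camera coordinates R X + t. Camera axes: x right, y down, z forward; pixel columns grow to the right and rows downward; lengths in m; the calibration is good to about 2 mm. A picture is of the moment at which its call begins. There is no depth.
- order.sign_off(): hands the job in; it is judged then, once.
The state is a dict: "time_s": time; "joints": joint angles; "dq": joint speeds; "tau": joint torques, N m; "ee_pos": TCP position; "tool_rot": TCP orientation; "wrist_force": force on the tool from outside, world axes, zero at the start; "moment": the same for the moment, N m; "finger_gap": finger opening in m; "grip_force": force on a finger pad.
Only numpy, scipy, OpenCV 4.12 (cv2) and the standard library are available. Lean on these libraries where they do the work, as an engineer would, in place of code of your own. Each camera call takes 0.05 s, during which the arm holds its last target. There are 200 camera calls.

## Working session

There is one attempt and no reset: what is moved stays moved. The work goes in short steps, Python scripts to look and compute and a shell command to move; the robot and the scene stay as the last step left them, time stands still between calls to the robot, and variables do not carry over. Pictures are saved under pics/ and viewed, at most 10 in all, crops included, and the job is handed in when it is done.

```bash
mkdir -p pics; ls; python3 - <<'E'
from workcell import bot, viewer
import cv2,json,numpy as np
s=bot.sense();print({k:np.round(v,3).tolist() for k,v in s.items()})
for n in("side","top"):
    c=viewer.capture(n);cv2.imwrite(f"pics/{n}0.png",c["pixels"][:,:,::-1]);print(n,np.round(c["intrinsics"],1).tolist(),np.round(c["R"],3).tolist(),np.round(c["t"],3).tolist())
E
```

```text
pics
{'time_s': 0.0, 'joints': [1.195, 0.131, 1.489, 0.0, 1.523, -0.085], 'dq': [-0.001, -0.003, 0.0, 0.0, 0.001, -0.001], 'tau': [-0.001, -56.94, -50.055, -0.0, 0.015, -0.0], 'ee_pos': [0.172, 0.574, 0.23], 'tool_rot': [-0.0, 0.145, 0.989, -0.001], 'wrist_force': [-0.614, -0.154, -0.78], 'moment': [0.005, -0.039, 0.053], 'grip_force': 0.0, 'finger_gap': 0.085}
side [[457.5, 0.0, 323.5], [0.0, 457.5, 246.7], [0.0, 0.0, 1.0]] [[-0.76, -0.649, -0.022], [-0.35, 0.439, -0.827], [0.547, -0.621, -0.561]] [0.437, 0.295, 0.504]
top [[457.7, 0.0, 313.6], [0.0, 457.7, 243.3], [0.0, 0.0, 1.0]] [[-0.087, -0.996, 0.001], [-0.976, 0.085, -0.202], [0.202, -0.018, -0.979]] [0.033, 0.589, 0.798]
```

View pics/top0.png

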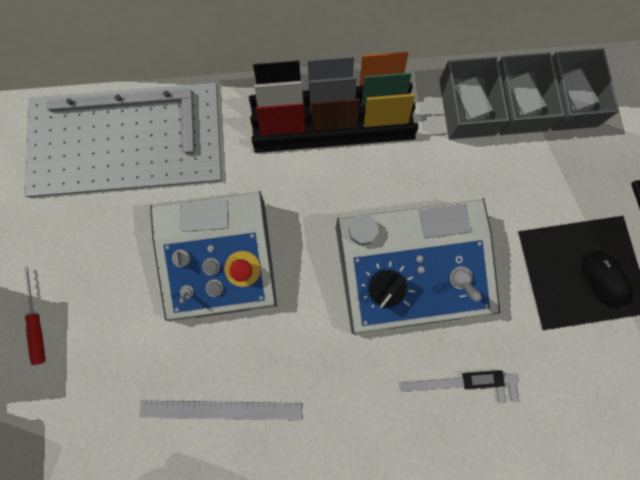

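View pics/side0.png

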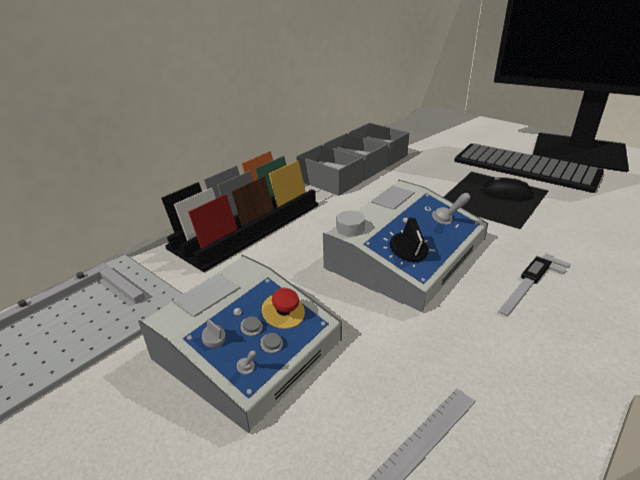

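The top view shows the extractor console at right: dial at about (388,288), bat at (462,278) leaning to (478,298), tin at (364,230). The laser console is at the left. The side view shows the dial at (410,243) and the bat at (450,208).

```bash
cat > h.py <<'E'
import numpy as np,cv2
from workcell import bot,viewer
from scipy.optimize import least_squares
from scipy.spatial.transform import Rotation as Ro
def proj(c,X): 
    p=(np.asarray(X)@c["R"].T+c["t"])@c["intrinsics"].T
    return p[...,:2]/p[...,2:]
def ray(c,uv):
    d=np.linalg.solve(c["intrinsics"],np.array([*uv,1.]));R=np.array(c["R"])
    return -R.T@c["t"],R.T@d
def onz(c,uv,z):
    o,d=ray(c,uv);return o+d*(z-o[2])/d[2]
def tri(cs,uvs):
    A=0;b=0;
    for c,uv in zip(cs,uvs):
        o,d=ray(c,uv);d=d/np.linalg.norm(d);P=np.eye(3)-np.outer(d,d);A=A+P;b=b+P@o
    return np.linalg.solve(A,b)
E
python3 - <<'E'
from h import *
cs=[viewer.capture(n) for n in("top","side")];Q=[]
for c in cs:
    hsv=cv2.cvtColor(c["pixels"],cv2.COLOR_RGB2HSV)
    m=cv2.inRange(hsv,(100,120,50),(125,255,255))
    cn=sorted(cv2.findContours(m,cv2.RETR_EXTERNAL,cv2.CHAIN_APPROX_NONE)[0],key=cv2.contourArea)[-2:]
    k=max(cn,key=lambda a:cv2.boundingRect(a)[0])
    q=cv2.approxPolyN(k,4,ensure_convex=True)[0].astype(float)
    print(q.tolist(),cv2.contourArea(k));Q.append(q)
# order top: by angle; label back-left etc using top then match by predicted height
order=lambda q:[q[np.argmin(q@np.array(v))] for v in([1,1],[-1,1],[-1,-1],[1,-1])]
T=order(Q[0]) # BL(back-left), BR, FR, FL
o,S=[],[]
W0=[onz(cs[0],p,.065) for p in T]
S=[min(Q[1],key=lambda q:np.linalg.norm(q-proj(cs[1],w))) for w in W0]
P=np.array([tri(cs,(a,b)) for a,b in zip(T,S)]);print(np.round(P,4))
for i in range(4):print(np.round(P[(i+1)%4]-P[i],4),np.linalg.norm(P[(i+1)%4]-P[i]))
ct=P.mean(0);l=(P[0]+P[3]-P[1]-P[2])/2;u=(P[0]+P[1]-P[2]-P[3])/2
print(ct,"yaw",np.degrees(np.arctan2(-l[0],l[1])),"slope",np.degrees(np.arctan2(u[2],np.hypot(*u[:2]))))
a=cs[0]["pixels"][235:340,330:505,::-1];b=cs[1]["pixels"][170:310,320:500,::-1]
a=cv2.resize(a,None,fx=4,fy=4,interpolation=2)[:420,:700];b=cv2.resize(b,None,fx=4,fy=4,interpolation=2)
cv2.imwrite("pics/a.png",a);cv2.imwrite("pics/b.png",b)
E
```

```text
[[489.0, 307.0], [362.0, 325.0], [354.0, 258.0], [482.0, 240.0]] 8361.5
[[479.0, 224.0], [423.0, 283.0], [363.0, 244.0], [426.0, 193.0]] 4667.0
[[ 0.5533 -0.0877  0.0808]
 [ 0.5649 -0.3252  0.0818]
 [ 0.4438 -0.3313  0.0479]
 [ 0.4324 -0.0931  0.0496]]
[ 0.0116 -0.2375  0.001 ] 0.23781721170773304
[-0.1211 -0.0061 -0.0339] 0.12590161975408712
[-0.0114  0.2383  0.0017] 0.23854530399323048
[0.1209 0.0054 0.0312] 0.1249487395110887
[ 0.49862629 -0.20932926  0.06502549] yaw 2.7611117428349985 slope 15.031091958202135
```

View pics/a.png

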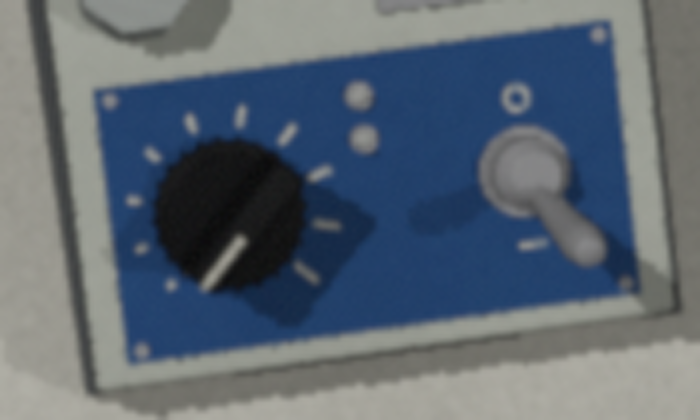

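View pics/b.png

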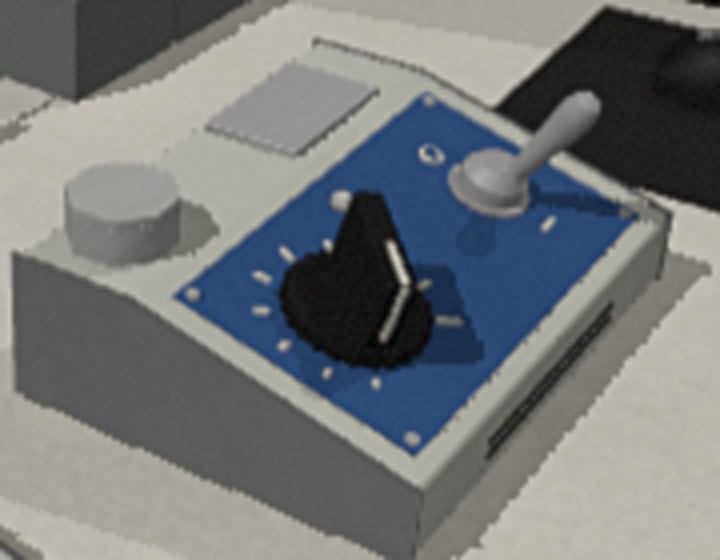

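The crops show the pointer line at front left, close to the shortest mark, so the dial looks to be at click 0. The bat leans to the front. Next I check the console model by projecting its predicted points onto the pictures, and work out the targets.

```bash
cat >> h.py <<'E'
yaw=np.radians(2.76);C0=np.array([.4986,-.2093,.065]);sl=np.radians(15)
ex=np.array([np.cos(yaw),np.sin(yaw),0]);ey=np.array([-np.sin(yaw),np.cos(yaw),0]);ez=np.array([0,0,1.])
u=np.cos(sl)*ex+np.sin(sl)*ez;n=-np.sin(sl)*ex+np.cos(sl)*ez
DIAL=C0+.066*ey;BAT=C0-.072*ey;PIV=BAT-.010*n
def dialdir(th): # pointer dir at dial angle
    a=np.radians(135)-th;return np.cos(a)*u+np.sin(a)*ey
def batdir(th):
    a=th-.30;return np.cos(a)*n+np.sin(a)*u
def frame(z,y): 
    y=y-z*(z@y);y/=np.linalg.norm(y);return np.c_[np.cross(y,z),y,z]
def dialpose(th,out=.021):
    y=np.cross(-n,dialdir(th));return DIAL+out*n,frame(-n,y)
def batpose(th,r=.049): 
    b=batdir(th);return PIV+r*b,frame(-b,-ey)
def rel(p,R):
    s=bot.sense();w=s["tool_rot"];R0=Ro.from_quat([*w[1:],w[0]])
    d=R0.inv().apply(p-np.array(s["ee_pos"]))*100
    r=(R0.inv()*Ro.from_matrix(R)).as_rotvec(degrees=True)
    print("shift cm (now axes)",np.round(d,2),"turn",np.round(r,2),"shift in target axes",np.round(R.T@(p-np.array(s["ee_pos"]))*100,2),"t",round(s["time_s"],2),"q",np.round(s["joints"],2))
E
python3 - <<'E'
from h import *
for nm,off in(("top",(330,235)),("side",(320,170))):
    c=viewer.capture(nm);im=cv2.imread("pics/a.png" if nm=="top" else "pics/b.png")
    def dot(X,col):
        p=(proj(c,X)-off+.5)*4-.5;cv2.circle(im,tuple(np.round(p).astype(int).tolist()),3,col,-1)
    for k in range(36):
        a=k*np.pi/18;v=np.cos(a)*u+np.sin(a)*ey
        dot(DIAL+.034*v+.012*n,(0,255,255));dot(BAT+.017*(np.cos(a)*u+np.sin(a)*ey)+.0*n,(0,255,0))
    dot(DIAL+.05*n,(0,0,255));
    for k in range(3):
        for r in np.linspace(.01,.032,4):dot(DIAL+.05*n+r*dialdir(k*.5236),[(0,0,255),(255,0,255),(255,255,0)][k])
    for r in(.03,.05,.068,.089):dot(PIV+r*batdir(0),(0,128,255))
    cv2.imwrite(f"pics/o{nm}.png",im)
a=cv2.imread("pics/otop.png");b=cv2.imread("pics/oside.png")
b=cv2.resize(b,None,fx=.75,fy=.75);o=np.zeros((600,800,3),np.uint8)
a=cv2.resize(a,None,fx=.75,fy=.75)
cv2.imwrite("pics/oo.png",np.vstack([np.pad(a[:280],((0,0),(0,b.shape[1]-a.shape[1]),(0,0))),b[:315]]))
p,R=dialpose(0,.10);print(p);rel(p,R)
E
```

```text
[ 0.46957006 -0.14462284  0.16159258]
shift cm (now axes) [-49.13 -60.37   6.97] turn [ -8.1  -12.79  25.44] shift in target axes [-68.48 -35.14  13.49] t 0.3 q [ 1.19  0.13  1.49 -0.    1.52 -0.09]
```

View pics/oo.png

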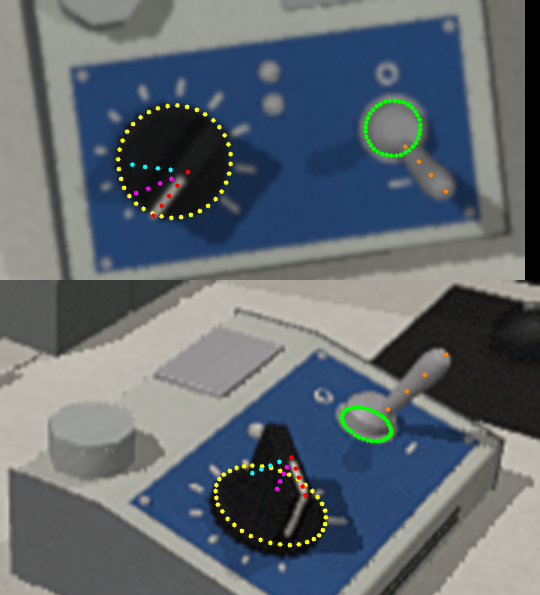

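The overlay fits: the red (click 0) pointer lies on the white line, and the skirt ring and the bat dots land on their parts. Moving in.

```bash
python3 -m creep '[[[-2.8,-3.4,0,0,0,0],[-2.8,-3.4,0,0,0,0],[-2.8,-3.4,0,0,0,0],[-2.8,-3.4,0,0,0,0],[-2.8,-3.4,0,0,0,0],[-2.8,-3.4,0,0,0,0],[-2.8,-3.4,0,0,0,0],[-2.8,-3.4,0,0,0,0]]]' 1
python3 -m creep '[[[-2.8,-3.4,0,0,0,0],[-2.8,-3.4,0,0,0,0],[-2.8,-3.4,0,0,0,0],[-2.8,-3.4,0,0,0,0],[-2.8,-3.4,0,0,0,0],[-2.8,-3.4,0,0,0,0],[-2.8,-3.4,0,0,0,0],[-2.8,-3.4,0,0,0,0]]]' 1
python3 -m creep '[[[-2.1,-3.0,0,0,0,0],[-2.1,-3.0,0,0,0,0],[0,0,0,-2,-3.2,6.36],[0,0,0,-2,-3.2,6.36],[0,0,0,-2,-3.2,6.36],[0,0,0,-2,-3.2,6.36],[0,0,0,0,0,0],[0,0,0,0,0,0]]]' 1
python3 - <<'E'
from h import *
rel(*dialpose(0,.10))
E
```

```text
time_s: 1.1
ee_pos: [0.3089, 0.2485, 0.2314]
tool_rot: [0.0, 0.145, 0.989, 0.0]
wrist_force: [0.9, 0.0, 0.0]
finger_gap: 0.0852
grip_force: 0.0
time_s: 1.9
ee_pos: [0.4457, -0.0768, 0.2315]
tool_rot: [0.0, 0.145, 0.989, 0.0]
wrist_force: [0.8, 0.4, 0.7]
finger_gap: 0.0854
grip_force: 0.0
time_s: 2.7
ee_pos: [0.468, -0.1444, 0.2316]
tool_rot: [0.119, 0.356, 0.925, 0.052]
wrist_force: [0.0, -0.3, 0.2]
finger_gap: 0.0855
grip_force: 0.0
shift cm (now axes) [ 1.16 -1.18  6.81] turn [-0.11  0.    0.16] shift in target axes [ 1.16 -1.19  6.81] t 2.7 q [-0.51 -0.43  2.01  0.14  1.33 -1.36]
```

```bash
python3 -m creep '[[[0.58,-0.59,2.4,0,0,0],[0.58,-0.59,2.4,0,0,0],[0,0,2.0,0,0,0],[0,0,0,0,0,0]]]' 1
python3 - <<'E'
from h import *
rel(*dialpose(0,.021))
c=viewer.capture("side");d=viewer.capture("top")
f=lambda c,x,y:cv2.resize(c["pixels"][y:y+150,x:x+200,::-1],None,fx=2.6,fy=2.0*1.3)[:390]
a=c["pixels"][150:300,320:520,::-1];b=d["pixels"][210:340,320:520,::-1]
cv2.imwrite("pics/c.png",cv2.resize(np.vstack([a,b[:,:]]),None,fx=2.1,fy=2.1))
E
```

```text
time_s: 3.1
ee_pos: [0.4686, -0.1434, 0.1582]
tool_rot: [0.116, 0.356, 0.926, 0.052]
wrist_force: [-0.7, 0.7, -0.3]
finger_gap: 0.0853
grip_force: 0.0
shift cm (now axes) [-0.26  0.06  7.59] turn [-0.18 -0.35  0.14] shift in target axes [-0.22  0.03  7.59] t 3.1 q [-0.5  -0.37  2.11  0.14  1.19 -1.38]
```

View pics/c.png

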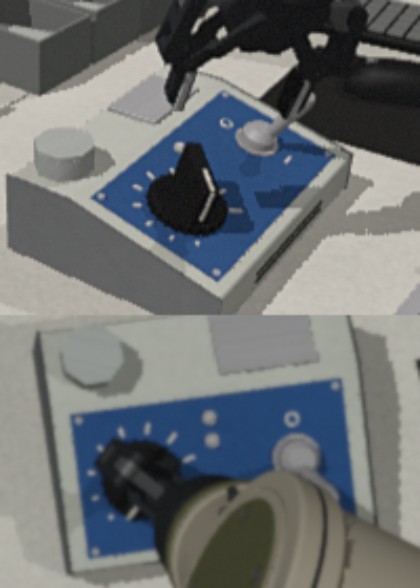

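The fingers straddle the dial from above and nothing is touching. I go down in steps and close.

```bash
python3 -m creep '[[[-0.1,0,2,0,0,0],[-0.1,0,2,0,0,0],[0,0,1.5,0,0,0],[0,0,1,0,0,0],[0,0,0.6,0,0,0],[0,0,0.4,0,0,0],[0,0,0,0,0,0],[0,0,0,0,0,0]]]' 1
python3 - <<'E'
from h import *
rel(*dialpose(0,.021))
E
python3 -m creep '[[[0,0,0,0,0,0],[0,0,0,0,0,0],[0,0,0,0,0,0],[0,0,0,0,0,0],[0,0,0,0,0,0],[0,0,0,0,0,0],[0,0,0,0,0,0],[0,0,0,0,0,0]]]' 0 50
python3 - <<'E'
from h import *
rel(*dialpose(0,.021));print(bot.sense()["moment"])
E
```

```text
time_s: 4.0
ee_pos: [0.491, -0.1451, 0.0899]
tool_rot: [0.12, 0.357, 0.925, 0.052]
wrist_force: [-0.3, -0.4, -0.1]
finger_gap: 0.0855
grip_force: 0.0
shift cm (now axes) [ 0.25 -0.04  0.43] turn [-0.05  0.06  0.01] shift in target axes [ 0.25 -0.04  0.43] t 4.0 q [-0.48 -0.23  2.13  0.15  1.02 -1.38]
time_s: 4.8
ee_pos: [0.491, -0.1446, 0.0896]
tool_rot: [0.12, 0.357, 0.925, 0.053]
wrist_force: [-0.1, 4.7, 5.2]
finger_gap: 0.014
grip_force: 50.6
shift cm (now axes) [ 0.22 -0.07  0.4 ] turn [-0.01  0.03  0.01] shift in target axes [ 0.22 -0.07  0.4 ] t 4.8 q [-0.48 -0.23  2.13  0.15  1.02 -1.38]
[ 0.88785336 -0.1146797   0.20779721]
```

```bash
python3 -m creep '[[[0,0,0,0,0,0],[0,0,0,0,0,0],[0,0,0,0,0,0],[0.2,-0.05,0.3,0,0,0],[0,0,0,0,0,0],[0,0,0,0,0,0]]]' 0.4 60
python3 -m creep '[[[0,0,0,0,0,0],[0,0,0,0,0,0],[0,0,0,0,0,0],[0,0,0,0,0,0],[0,0,0,0,0,0],[0,0,0,0,0,0]]]' 0 60
python3 - <<'E'
from h import *
rel(*dialpose(0,.021))
E
python3 -m creep '[[[0,0,0,0,0,6],[0,0,0,0,0,6],[0,0,0,0,0,6],[0,0,0,0,0,6],[0,0,0,0,0,6],[0,0,0,0,0,0],[0,0,0,0,0,0]]]'
python3 - <<'E'
from h import *
rel(*dialpose(np.pi/6,.021));print(bot.sense()["moment"])
E
```

```text
time_s: 5.4
ee_pos: [0.4894, -0.1439, 0.0856]
tool_rot: [0.119, 0.357, 0.925, 0.052]
wrist_force: [-0.1, -0.0, -0.5]
finger_gap: 0.0344
grip_force: 0.0
time_s: 6.0
ee_pos: [0.4902, -0.1433, 0.0864]
tool_rot: [0.12, 0.357, 0.925, 0.053]
wrist_force: [2.4, 5.3, 2.2]
finger_gap: 0.0141
grip_force: 59.2
shift cm (now axes) [ 0.01 -0.06  0.1 ] turn [0.03 0.03 0.  ] shift in target axes [ 0.01 -0.06  0.1 ] t 6.0 q [-0.48 -0.23  2.13  0.15  1.02 -1.38]
time_s: 6.7
ee_pos: [0.4896, -0.1436, 0.0862]
tool_rot: [0.102, 0.583, 0.802, 0.081]
wrist_force: [-4.4, 2.7, 5.9]
finger_gap: 0.0135
grip_force: 60.1
shift cm (now axes) [-0.01  0.01  0.1 ] turn [-0.04  0.01  0.16] shift in target axes [-0.01  0.01  0.1 ] t 6.7 q [-0.48 -0.23  2.13  0.15  1.02 -0.86]
[0.49318898 0.66019326 0.09149314]
```

Turning works as planned, with low forces. The remaining 150 degrees follow.

```bash
python3 -m creep '[[[0,0,0,0,0,8],[0,0,0,0,0,8],[0,0,0,0,0,8],[0,0,0,0,0,8],[0,0,0,0,0,8],[0,0,0,0,0,8],[0,0,0,0,0,8],[0,0,0,0,0,0]]]'
python3 -m creep '[[[0,0,0,0,0,8],[0,0,0,0,0,8],[0,0,0,0,0,8],[0,0,0,0,0,8],[0,0,0,0,0,8],[0,0,0,0,0,8],[0,0,0,0,0,8],[0,0,0,0,0,0]]]'
python3 -m creep '[[[0,0,0,0,0,8],[0,0,0,0,0,8],[0,0,0,0,0,8],[0,0,0,0,0,8],[0,0,0,0,0,6],[0,0,0,0,0,0],[0,0,0,0,0,0]]]'
python3 - <<'E'
from h import *
rel(*dialpose(np.pi,.021));print(bot.sense()["moment"])
E
```

```text
time_s: 7.5
ee_pos: [0.4883, -0.1431, 0.0857]
tool_rot: [0.05, 0.893, 0.432, 0.119]
wrist_force: [-14.4, 5.6, 12.9]
finger_gap: 0.0142
grip_force: 61.5
time_s: 8.3
ee_pos: [0.488, -0.1418, 0.0857]
tool_rot: [-0.013, 0.991, -0.037, 0.128]
wrist_force: [-17.9, 12.9, 19.0]
finger_gap: 0.0141
grip_force: 62.5
time_s: 9.0
ee_pos: [0.4884, -0.141, 0.0858]
tool_rot: [-0.054, 0.926, -0.356, 0.117]
wrist_force: [-14.7, 16.6, 19.1]
finger_gap: 0.0138
grip_force: 62.3
shift cm (now axes) [0.28 0.11 0.09] turn [-0.05  0.34  0.16] shift in target axes [0.28 0.11 0.09] t 9.0 q [-0.48 -0.23  2.13  0.16  1.02  1.76]
[3.0334226  1.59660602 0.80541683]
```

```bash
python3 -m creep '[[[0,0,0,0,0,0],[0,0,0,0,0,0],[0,0,0,0,0,0],[0,0,0,0,0,0],[0,0,-1,0,0,0],[0,0,-2.5,0,0,0],[0,0,-3.5,0,0,0],[0,0,-4,0,0,0]]]' 1
python3 -m creep '[[[0,0,-3,0,0,0],[0,0,0,0,0,-8],[0,0,0,0,0,-8],[0,0,0,0,0,-8],[0,0,0,0,0,-8],[0,0,0,0,0,-8],[0,0,0,0,0,0]]]' 1
python3 - <<'E'
from h import *
rel(*batpose(0,.15))
c=viewer.capture("side");d=viewer.capture("top")
a=c["pixels"][150:300,320:520,::-1];b=d["pixels"][210:340,320:520,::-1]
cv2.imwrite("pics/d.png",cv2.resize(np.vstack([a,b]),None,fx=2.1,fy=2.1))
E
```

```text
time_s: 9.8
ee_pos: [0.4601, -0.1449, 0.1928]
tool_rot: [-0.052, 0.925, -0.357, 0.118]
wrist_force: [1.1, -0.9, 0.5]
finger_gap: 0.0856
grip_force: 0.0
time_s: 10.5
ee_pos: [0.4535, -0.1457, 0.2219]
tool_rot: [-0.008, 0.991, -0.018, 0.13]
wrist_force: [0.7, 0.4, -0.0]
finger_gap: 0.0856
grip_force: 0.0
shift cm (now axes) [-3.25 14.09  2.93] turn [ 0.81 17.17 -4.81] shift in target axes [-5.1  13.77  1.47] t 10.5 q [-0.53 -0.47  2.06  0.14  1.33  1.06]
```

View pics/d.png

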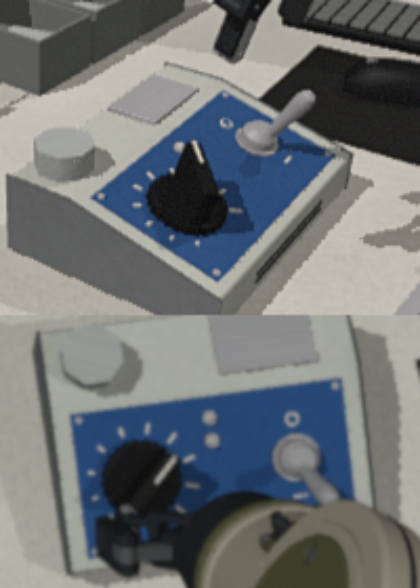

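The pointer now goes to the back right: in the crop's top view the line runs from (152,483) to (178,457). I check this against the projected pointers for clicks 5, 6 and 7.

```bash
python3 - <<'E'
from h import *
for nm in("top","side"):
    c=viewer.capture(nm);x0,y0,h=(370,250,60) if nm=="top" else (390,205,60)
    h_=cv2.cvtColor(c["pixels"],cv2.COLOR_RGB2GRAY)
    P=proj(c,DIAL+.05*n);print(nm,P.round(1))
    yy,xx=np.mgrid[0:480,0:640];pol=np.hypot(xx-P[0],yy-P[1])
    m=(h_>110)&(pol<(18 if nm=="top" else 14))
    k,lab,st,ce=cv2.connectedComponentsWithStats(m.astype(np.uint8))
    for i in range(1,k):
        if st[i,4]>5:
            l=cv2.fitLine(np.c_[xx[lab==i],yy[lab==i]].astype(np.float32),2,0,.01,.01).ravel();print(st[i],ce[i].round(1),"ang",np.degrees(np.arctan2(l[1],l[0])).round(1))
    for q in(5,6,7):
        a=proj(c,DIAL+.05*n+.010*dialdir(q*.5236));b=proj(c,DIAL+.05*n+.032*dialdir(q*.5236));print(q,a.round(1),b.round(1),np.degrees(np.arctan2(*(b-a)[::-1])).round(1))
E
```

```text
top [392.1 291.8]
[394 278  10  12  35] [398.4 283.5] ang -51.8
5 [392.9 286.1] [394.7 273.4] -81.9
6 [395.6 287.2] [403.5 277.1] -52.2
7 [397.4 289.5] [409.2 284.6] -22.7
side [416.6 228.6]
[411 217   6  11  25] [413.8 221.6] ang 67.8
5 [412.6 225.1] [404.1 217.5] -138.4
6 [415.1 224.8] [412.  216.6] -110.9
7 [418.  225.4] [421.  218.7] -65.8
```

It is click 6: the measured line angle is -51.8°, against -52.2° predicted. On to the bat.

```bash
python3 -m creep '[[[-1,4.7,0,0,0,0],[-1,4.7,0,0,0,0],[-1.2,4.7,0,0,0,0],[0,0,0,0.2,4.3,-1.2],[0,0,0,0.2,4.3,-1.2],[0,0,0,0.2,4.3,-1.2],[0,0,0,0.2,4.3,-1.2],[0,0,0,0,0,0]]]' 0.7
python3 - <<'E'
from h import *
rel(*batpose(0,.12))
E
```

```text
time_s: 11.5
ee_pos: [0.4162, -0.285, 0.2084]
tool_rot: [-0.008, 0.961, 0.02, 0.277]
wrist_force: [-0.9, -0.7, -0.7]
finger_gap: 0.0597
grip_force: 0.0
shift cm (now axes) [-0.66  0.04  5.67] turn [ 0.   -0.   -0.42] shift in target axes [-0.66  0.04  5.67] t 11.5 q [-1.06 -0.5   2.19  0.53  1.23  0.34]
```

```bash
python3 -m creep '[[[-0.3,0,2.5,0,0,0],[-0.3,0,3.0,0,0,0],[0,0,0,0,0,0],[0,0,0,0,0,0]]]' 0.7
python3 - <<'E'
from h import *
rel(*batpose(0,.049))
c=viewer.capture("side");d=viewer.capture("top")
a=c["pixels"][130:260,380:520,::-1];b=d["pixels"][220:350,400:540,::-1]
cv2.imwrite("pics/e.png",cv2.resize(np.hstack([a,b]),None,fx=2.8,fy=2.8))
E
```

```text
time_s: 11.9
ee_pos: [0.4418, -0.2833, 0.1601]
tool_rot: [-0.008, 0.961, 0.022, 0.276]
wrist_force: [0.7, -0.7, 0.6]
finger_gap: 0.0596
grip_force: 0.0
shift cm (now axes) [-0.25  0.09  7.32] turn [-0.07  0.11 -0.19] shift in target axes [-0.26  0.08  7.32] t 11.9 q [-1.   -0.4   2.2   0.54  1.1   0.33]
```

View pics/e.png

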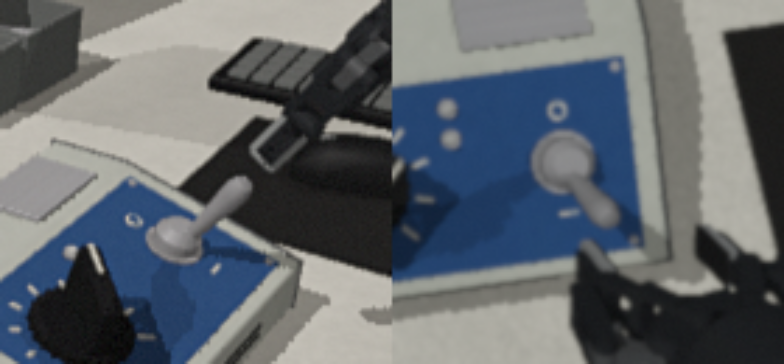

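The bat is still seated and leaning to the front. The finger tips, at (590,248) and (705,238) in the top crop, straddle its extended axis. I go down along it and close.

```bash
python3 -m creep '[[[-0.1,0,2.2,0,0,0],[-0.1,0,2.0,0,0,0],[0,0,1.4,0,0,0],[0,0,1,0,0,0],[0,0,0.5,0,0,0],[0,0,0,0,0,0]]]' 0.7
python3 - <<'E'
from h import *
rel(*batpose(0,.049))
E
python3 -m creep '[[[0,0,0,0,0,0],[0,0,0,0,0,0],[0,0,0,0,0,0],[0,0,0,0,0,0],[0,0,0,0,0,0],[0,0,0,0,0,0],[0,0,0,0,0,0],[0,0,0,0,0,0]]]' 0 70
python3 - <<'E'
from h import *
rel(*batpose(0,.049))
E
```

```text
time_s: 12.6
ee_pos: [0.478, -0.2824, 0.0993]
tool_rot: [-0.007, 0.961, 0.022, 0.277]
wrist_force: [-0.3, 1.0, 0.0]
finger_gap: 0.0594
grip_force: 0.0
shift cm (now axes) [-0.08  0.    0.24] turn [ 0.03  0.   -0.15] shift in target axes [-0.08  0.    0.24] t 12.6 q [-0.92 -0.23  2.19  0.58  0.92  0.3 ]
time_s: 13.4
ee_pos: [0.4779, -0.2818, 0.0998]
tool_rot: [-0.007, 0.96, 0.022, 0.277]
wrist_force: [-7.1, 6.4, 10.0]
finger_gap: 0.0148
grip_force: 67.9
shift cm (now axes) [-0.1   0.06  0.29] turn [-0.03 -0.03 -0.12] shift in target axes [-0.1   0.06  0.29] t 13.4 q [-0.93 -0.23  2.19  0.58  0.93  0.3 ]
```

```bash
python3 -m creep '[[[0,0,-0.2,0,0,0],[0,0,-0.2,0,0,0],[0,0,-0.2,0,0,0],[0,0,-0.2,0,0,0],[0,0,-0.15,0,0,0],[0,0,0,0,0,0],[0,0,0,0,0,0]]]'
python3 - <<'E'
from h import *
rel(*batpose(0,.049));s=bot.sense();print(s["wrist_force"],s["moment"],s["finger_gap"])
c=viewer.capture("side");b=c["pixels"][150:260,400:520,::-1]
cv2.imwrite("pics/f.png",cv2.resize(b,None,fx=4,fy=4))
E
```

```text
time_s: 14.1
ee_pos: [0.4728, -0.2816, 0.1068]
tool_rot: [-0.008, 0.961, 0.022, 0.277]
wrist_force: [6.1, 2.8, -3.0]
finger_gap: 0.0149
grip_force: 68.2
shift cm (now axes) [-0.05  0.1   1.15] turn [-0.05 -0.01 -0.17] shift in target axes [-0.05  0.1   1.15] t 14.1 q [-0.93 -0.25  2.2   0.58  0.95  0.31]
[ 6.06108041  2.77138351 -2.96782061] [ 0.36931996 -0.28717411  0.2107518 ] 0.014898217707324676
```

View pics/f.png

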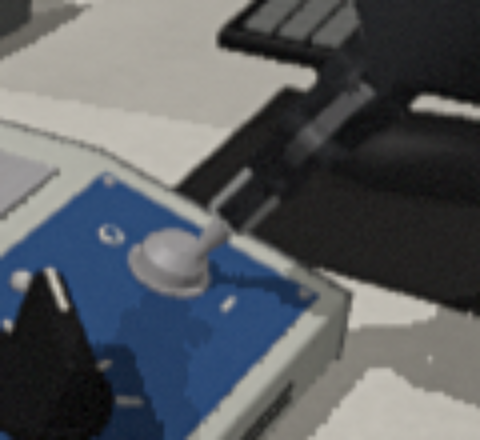

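The picture shows the bat's root drawn out of the bushing and the fingers holding its end. The force is about 5.7 N along the bat, as the spring should give. A touch more pull, then I swing it in an arc about the pivot.

```bash
python3 -m creep '[[[0,0,-0.07,0,0,0],[0.36,0,0.01,0,-3.44,0],[0.36,0,0.01,0,-3.44,0],[0.36,0,0.01,0,-3.44,0],[0.36,0,0.01,0,-3.44,0],[0.36,0,0.01,0,-3.44,0],[0,0,0,0,0,0]]]'
python3 - <<'E'
from h import *
rel(*batpose(0.3,.0605));s=bot.sense();print(s["wrist_force"],s["moment"],s["finger_gap"])
E
```

```text
time_s: 14.85
ee_pos: [0.4896, -0.2807, 0.1145]
tool_rot: [-0.004, 0.991, 0.023, 0.129]
wrist_force: [3.2, 2.7, -6.4]
finger_gap: 0.0145
grip_force: 68.4
shift cm (now axes) [-0.08  0.11  0.05] turn [-0.11  0.14 -0.08] shift in target axes [-0.08  0.11  0.05] t 14.85 q [-0.73 -0.07  1.93  0.2   1.1   0.72]
[ 3.24560791  2.65628976 -6.42144746] [0.2640285  0.10461403 0.06445999] 0.014491589053296826
```

Half-way, with low forces. I finish the swing and then lower the bat a little into its lock.

```bash
python3 -m creep '[[[0.36,0,0.01,0,-3.44,0],[0.36,0,0.01,0,-3.44,0],[0.36,0,0.01,0,-3.44,0],[0.36,0,0.01,0,-3.44,0],[0.36,0,0.01,0,-3.44,0],[0,0,0,0,0,0],[0,0,0,0,0,0]]]'
python3 - <<'E'
from h import *
rel(*batpose(0.6,.0605));s=bot.sense();print(s["wrist_force"],s["moment"],s["finger_gap"])
E
python3 -m creep '[[[0,0,0.2,0,0,0],[0,0,0.2,0,0,0],[0,0,0.2,0,0,0],[0,0,0.2,0,0,0],[0,0,0.1,0,0,0],[0,0,0,0,0,0],[0,0,0,0,0,0]]]'
python3 - <<'E'
from h import *
rel(*batpose(0.6,.0605));s=bot.sense();print(s["wrist_force"],s["moment"],s["finger_gap"])
E
```

```text
time_s: 15.55
ee_pos: [0.5063, -0.2801, 0.1154]
tool_rot: [-0.001, 1.0, 0.023, -0.02]
wrist_force: [1.3, 3.4, -6.8]
finger_gap: 0.0146
grip_force: 68.5
shift cm (now axes) [ 0.06  0.1  -0.04] turn [-0.18  0.05 -0.1 ] shift in target axes [ 0.06  0.1  -0.04] t 15.55 q [-0.58  0.19  1.64 -0.02  1.35  0.95]
[ 1.30008842  3.40741604 -6.76547496] [ 0.52764608 -0.43936942 -0.05217789] 0.014609509137167088
time_s: 16.25
ee_pos: [0.5059, -0.2804, 0.108]
tool_rot: [-0.001, 1.0, 0.023, -0.019]
wrist_force: [1.7, 6.3, -3.5]
finger_gap: 0.0148
grip_force: 69.0
shift cm (now axes) [ 0.08  0.06 -0.79] turn [-0.13 -0.05 -0.17] shift in target axes [ 0.08  0.06 -0.79] t 16.25 q [-0.58  0.2   1.65 -0.02  1.33  0.95]
[ 1.66081855  6.3261302  -3.47600472] [ 1.06652226 -0.38034493 -0.00859805] 0.014750863581251742
```

```bash
python3 -m creep '[[[0,0,0,0,0,0],[0,0,0,0,0,0],[0,0,0,0,0,0],[0,0,0,0,0,0],[0,0,-1,0,0,0],[0,0,-3,0,0,0],[0,0,-4,0,0,0],[0,0,-4,0,0,0]]]' 0.7
python3 -m creep '[[[-4,0,-2,0,0,0],[-4,0,-1,0,0,0],[-4,0,0,0,0,0],[-4,0,0,0,0,0],[0,0,0,0,0,0],[0,0,0,0,0,0]]]'
python3 - <<'E'
from h import *
c=viewer.capture("side");d=viewer.capture("top")
a=c["pixels"][150:300,320:520,::-1].copy();b=d["pixels"][210:340,320:520,::-1].copy()
a=cv2.resize(a,None,fx=2.1,fy=2.1);b=cv2.resize(b,None,fx=2.1,fy=2.1)
for r in(.089,.099):
    for im,cc,o in((a,c,(320,150)),(b,d,(320,210))):
        p=(proj(cc,PIV+r*batdir(.6))-o)*2.1;cv2.circle(im,tuple(p.astype(int).tolist()),1,(0,0,255) if r<.09 else (0,255,0),-1)
cv2.imwrite("pics/g.png",np.vstack([a,b]))
E
```

```text
time_s: 17.05
ee_pos: [0.5106, -0.2807, 0.2295]
tool_rot: [-0.0, 1.0, 0.023, -0.02]
wrist_force: [0.9, -0.1, -0.3]
finger_gap: 0.0597
grip_force: 0.0
time_s: 17.65
ee_pos: [0.352, -0.2885, 0.2651]
tool_rot: [0.001, 1.0, 0.022, -0.018]
wrist_force: [-0.3, -0.1, 0.3]
finger_gap: 0.0599
grip_force: 0.0
```

View pics/g.png

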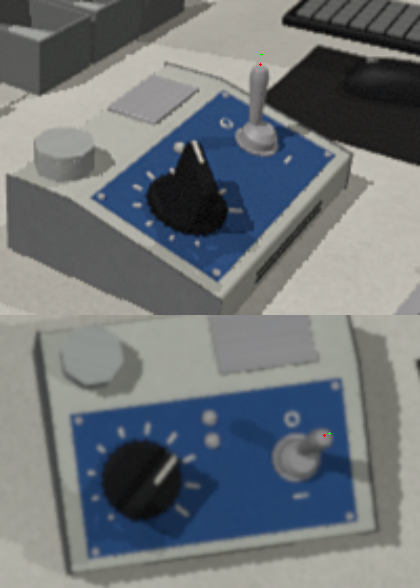

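The bat is on and its tip matches the seated prediction (red, at (260,64)). The dial still shows click 6, and the tin and blank have not moved.

```bash
python3 -c "
from workcell import order;print(order.sign_off())"
```

```text
the job is handed in; nothing more can be done
None
```

I set the airflow dial to click 6, switched the bat toggle on and seated it in its lock, then handed the job in at about 18 s; the robot never went near the laser console, tin or blanks.

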